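# Complete the control kit

### The job

The two-compartment tray with the black floor is to hold the control parts for one hot plate: one thermostat and one control knob. One of the two is already in it, so leave that where it is, pick the part that is missing from the bench and set it down upright in the empty compartment. Never put in a second one of a kind: leave the spare thermostat where it stands on the bench.

Things in the scene. Friction and masses are not known exactly. Their poses are not given: they have to be found in the camera images.
- kit_tray: grey tray with black floor, fixed on the bench, 192 x 108 mm, walls 4 mm thick, 10 mm high, a 12 mm finger tab past each short end. Origin: centre of its underside; x along its length, z up. A divider at x = 0 (4 mm thick, 8 mm high) makes two compartments, 90 x 100 mm inside, centred at x = -47 and +47 mm. The floor is thin, level with the bench top. One of them holds a part near its middle; the other is empty.
- knob: grey control knob, a round ribbed cap 41 mm in diameter at the foot, 24 mm high, with a white pointer line on top; 22 g. Origin: centre of its underside, z up. Grip across its rim anywhere. It stands either in the tray or on the bench.
- thermostat_a: cream thermostat switch: block 30 mm along x, 36 mm along y (46 mm over brass tabs on its y faces), 20 mm high, with an upright spindle (12, then 6 mm thick) to 38 mm; 60 g. Origin: centre of its underside, z up. Grip it across its x faces (30 mm). One of two alike; it stands either in the tray or on the bench.
- thermostat_b: cream thermostat switch: block 30 mm along x, 36 mm along y (46 mm over brass tabs on its y faces), 20 mm high, with an upright spindle (12, then 6 mm thick) to 38 mm; 60 g. Origin: centre of its underside, z up. Grip it across its x faces (30 mm). The other of the two alike; it stands either in the tray or on the bench. If neither thermostat is in the tray, either one may be taken.
Not all that is in view belongs to the job. Leave any orange or pink look-alike of the thermostat_a alone.

How it is judged:
By the outcome, as a careful person would: the job done as asked, in the order asked, and still so for the second after the job is handed in, with the robot touching nothing.
It also fails if it takes over 32 s, if anything falls off the work surface, if the arm or the gripper's body presses on something with over 40 N, if the wrist force passes 120 N, or if a joint passes its speed limit or range.

### The arm

A 6-joint arm with a two-finger parallel gripper is mounted at the origin on a cart in front of the work surface, level with it; the furniture and walls round the work are solid. World frame = base frame: x ahead of the robot, y to its left, z up, the work surface at z = 0. Lengths are in m, angles in rad, forces in N, time in s.
With the tool pointing down it reaches from about 0.375 to 0.9 m from the base axis. Payload 3.1 kg.
Tool frame: the origin (TCP) lies at the very end of the fingers, on their centre line; the grasp point (between the pads) lies 19 mm behind it (grip_depth is the distance from the TCP to the grasp point, in m); z points along the fingers, y is the line along which they close (so a half turn about z gives the same grasp; the last joint's range is limited). The gripper opens to 85 mm and grips with 20 to 120 N. Pads are 22 mm wide; open, the fingers measure 114 mm over their backs; the gripper's body (76 mm by 85 mm) begins 54 mm behind the grasp point. The pads swing forward as they close: fully open they stand 13 mm farther back than shut.
Start: joints at [1.125, 0.527, 1.433, -0, 1.181, -0.178], TCP at [0.165, 0.603, 0.231] pointing down, gripper open.
Joint ranges: [-3.08, 3.08], [-0.75, 2.2], [0.22, 2.44], [-1.43, 4.57], [0, 2.65], [-2.85, 2.85]. Speed limits (rad/s): [2.79, 2.79, 3.14, 3.14, 3.14, 3.14].

### API

Orientations are given as a unit quaternion [x, y, z, w].
In Python, from station import * gives the robot as it stands.
- The arm moves only by the tool apply_moves, never from a script. Its argument "plan" is a list of rows, each a list of 7 numbers: the shift along the tool's x, y, z in m, then the turn, a rotation vector about the tool's x, y, z in rad, then the gripper command: -1 is fully open, 1 is shut, values between are in proportion. In form: [[dx, dy, dz, wx, wy, wz, jaw], ...]. A call has 1 to 8 rows; each row shifts and turns the commanded pose from where the row before left it, along the tool's axes as they then stand; what a row does not reach is not made up. A row lasts 1/8 s, in which the tool goes at most 62.5 mm and 10.7 degrees, less where a joint would pass 70% of its speed; a pose out of reach is approached as far as the arm can. A call is refused whole if a number of a shift passes 0.0625 or a number of a turn 0.188, either way. A call with a gripper value outside its range is refused whole. The fingers move at their own pace and stop on an object; "force" is the grip in N (left out, the last holds). Time passes only in rows, so rows that do not move let the fingers close. It gives the time, the measured TCP pose, the force, the opening and the grip force at its end, in the units of the state.
- sense(): the state, without advancing time (a new reading comes with each control period).
- snapshot(name): name is "side" or "top"; returns the picture (384x512x3 uint8, red, green, blue); there is no depth.
- calibration(name): a dict with "camera_matrix" (3x3 intrinsics, pixels), "R" (3x3) and "t" (3): a world point X has camera coordinates R X + t. Camera axes: x right, y down, z forward; pixel columns grow to the right and rows downward; lengths in m; the calibration is good to about 2 mm. A picture is of the moment at which its call begins. calibration takes no time and is no camera call.
- sign_off(): hands the job in; it is judged then, once.
The state is a dict: "t": time; "q": joint angles; "qd": joint speeds; "tau": joint torques, N m; "tcp_pos": TCP position; "tool_rot": TCP orientation; "force": force on the tool from outside, world axes, zero at the start; "ft_torque": the same for the moment, N m; "finger_gap": opening from 0.0 (shut) to 1.0 (fully open); "gripper_force": force on a finger pad.
Only numpy, scipy, OpenCV 4.12 (cv2) and the standard library are available. Lean on these libraries where they do the work, as an engineer would, in place of code of your own. Each camera call takes 0.05 s, during which the arm holds its last target. There are 200 camera calls.

## Working session

There is one attempt and no reset: what is moved stays moved. The work goes in short steps, Python scripts to look and compute and a tool call to move; the robot and the scene stay as the last step left them, time stands still between calls to the robot, and variables do not carry over. Pictures are saved under pics/ and viewed, at most 10 in all, crops included, and the job is handed in when it is done.

Besides the shell and the picture viewer there is one more tool, called after "Emit:" in YAML: its name, and indented under it one key for each argument. apply_moves: Moves the arm, as the interface text tells. Its arguments: {"type":"object","properties":{"plan":{"type":"array"},"force":{"type":"number"}},"required":["plan"]}

```bash
mkdir -p pics; python3 - <<'E'
from station import *
import cv2
for n in("top","side"):
    cv2.imwrite(f"pics/{n}0.png",cv2.cvtColor(snapshot(n),cv2.COLOR_RGB2BGR))
    c=calibration(n);print(n,c["camera_matrix"],c["R"],c["t"])
s=sense();print(s["t"],s["tcp_pos"],s["tool_rot"],s["finger_gap"])
E
```

```text
top [[404.8681875    0.         261.92267343]
 [  0.         404.8681875  185.23211491]
 [  0.           0.           1.        ]] [[-0.02738546 -0.99927857 -0.026313  ]
 [-0.99737624  0.02907901 -0.06629512]
 [ 0.06701245  0.02442844 -0.99745305]] [0.1433107  0.52157705 0.85987875]
side [[420.85873785   0.         260.63809395]
 [  0.         420.85873785 191.97380456]
 [  0.           0.           1.        ]] [[ 0.9836053  -0.17993663  0.01197565]
 [-0.11047922 -0.65374669 -0.74860511]
 [ 0.14253052  0.7350089  -0.66290797]] [-0.53503605  0.16617839  0.70867064]
0.1 [0.16447266 0.6022969  0.23043286] [ 1.33026159e-01  9.91112038e-01 -9.36820849e-04 -3.02624611e-04] 1.0021152460466258
```

View pics/top0.png

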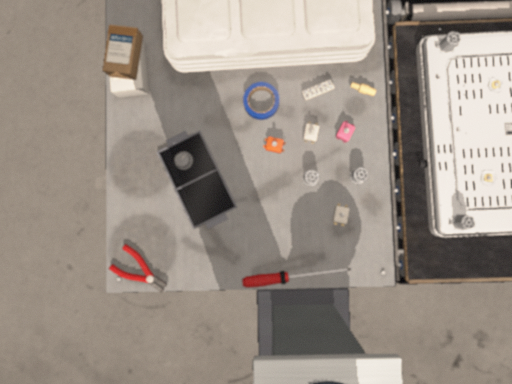

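View pics/side0.png

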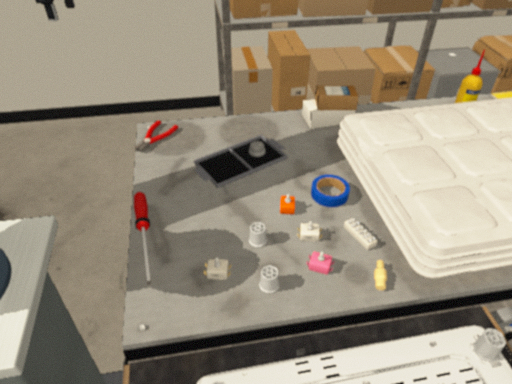

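The top view shows the black tray holding a grey round part at (184,160), with its other compartment empty at (209,197). The thermostat candidates are cream (312,131), cream-grey (341,215), orange (275,145) and pink (346,131). I'll enlarge these to tell them apart.

```bash
python3 - <<'E'
import cv2,numpy as np
t=cv2.imread("pics/top0.png");s=cv2.imread("pics/side0.png")
r=lambda im,x,y,w,h:cv2.resize(im[y:y+h,x:x+w],(400,300),interpolation=cv2.INTER_CUBIC)
a=np.vstack([np.hstack([r(t,290,110,80,60),r(t,300,170,80,60)]),np.hstack([r(s,180,225,100,75),r(s,260,195,100,75)])])
cv2.imwrite("pics/crop1.png",a)
E
```

```text
(no output)
```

View pics/crop1.png

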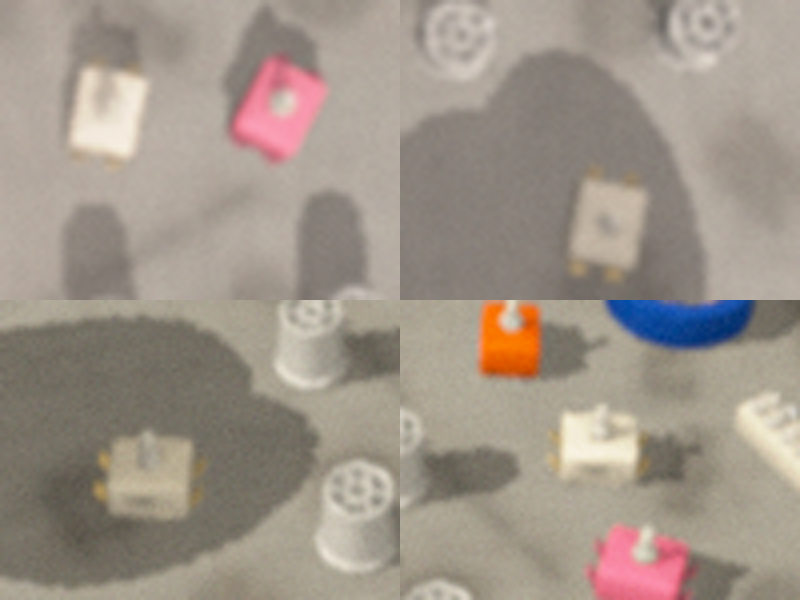

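The enlarged crop shows two true cream thermostats with brass tabs and a spindle: top (312,131), and (341,215), which lies in shadow. The orange and pink ones are look-alikes, and the white cylinders are feet. The tray holds the grey knob, so a thermostat is missing and either cream one may be taken. I choose (341,215) because it has the most free room around it. Next I measure it and the empty compartment.

```bash
cat >h.py <<'E'
import numpy as np,cv2
from station import *
def ray(n,uv,z):
    c=calibration(n);K,R,t=map(np.array,(c["camera_matrix"],c["R"],c["t"]))
    o=-R.T@t;d=R.T@np.linalg.inv(K)@np.array([uv[0],uv[1],1.]);return o+d*(z-o[2])/d[2]
def rect(n,m,x,y,z,off=(0,0)):
    cs,_=cv2.findContours(m.astype(np.uint8),cv2.RETR_EXTERNAL,cv2.CHAIN_APPROX_NONE)
    c=max([c for c in cs],key=lambda c:cv2.contourArea(c))
    p=np.array([ray(n,q[0]+[x,y],z)[:2] for q in c])
    r=cv2.minAreaRect((p*1000).astype(np.float32)); return r,cv2.contourArea(c)
E
python3 - <<'E'
from h import *
t=cv2.imread("pics/top0.png");s=cv2.imread("pics/side0.png")
print("col shadow",t[215-6:215-2,341:347].mean((0,1)),"lit",t[134:138,310:316].mean((0,1)),"bench sh",t[235:240,335:345].mean((0,1)),"bench lit",t[150:155,330:335].mean((0,1)))
# thermostat in shadow
x,y=322,196;c=t[y:y+40,x:x+40].astype(int)
m=(c.sum(2)>400); m2=cv2.morphologyEx(m.astype(np.uint8),cv2.MORPH_OPEN,np.ones((3,3)))
for r in c.sum(2)[6:34:1,8:34]: print(*r)
E
```

```text
col shadow [165.91666667 183.375      197.25      ] lit [218.83333333 232.33333333 241.54166667] bench sh [113.04 120.42 127.84] bench lit [145.12 154.8  164.96]
384 381 381 384 376 385 380 385 393 377 381 381 386 381 381 382 384 381 380 384 384 388 387 382 410 465
379 383 383 373 387 382 386 378 392 392 394 375 388 380 384 391 388 385 383 381 376 375 392 388 397 445
388 379 372 379 383 377 378 381 386 397 395 378 385 385 384 381 386 386 381 383 375 384 392 373 383 417
385 394 382 384 373 386 393 419 426 418 408 394 403 390 385 389 390 389 382 373 379 382 385 387 388 409
386 383 379 379 361 371 422 482 490 478 464 447 449 433 422 392 384 386 384 386 385 381 382 380 391 395
385 385 376 379 364 369 449 511 541 521 522 524 515 502 476 456 455 440 430 403 382 389 378 388 391 393
380 383 382 370 348 388 466 527 541 541 552 540 542 536 525 529 527 506 487 436 391 388 386 385 390 386
382 382 385 369 354 399 473 521 539 534 543 542 544 544 548 546 548 550 518 453 407 382 385 386 390 390
390 389 382 367 360 411 485 523 530 544 535 551 545 545 549 549 559 548 517 455 391 386 387 384 392 391
38
[... 1273 characters left out ...]
 376 347 343 364 391 422 436 448 449 409 366 330 333 347 357 363 366 373 375
367 368 357 357 385 413 400 358 338 329 345 377 405 410 388 376 357 334 328 341 349 349 366 361 363 366
364 359 344 340 352 360 353 343 329 323 342 378 396 399 371 340 326 328 323 330 342 349 361 350 366 364
353 356 340 329 327 329 331 323 328 325 338 355 360 365 360 331 332 324 325 326 335 343 347 353 356 366
360 348 339 331 325 323 329 323 325 324 334 336 348 344 345 336 331 320 326 320 330 336 339 333 356 366
361 352 339 326 316 332 327 328 322 342 339 341 340 341 334 330 324 325 312 314 322 331 327 342 344 370
363 346 341 335 329 320 325 325 323 323 341 332 342 335 330 326 325 325 317 310 318 326 332 342 347 363
```

```bash
python3 - <<'E'
from h import *
t=cv2.imread("pics/top0.png")
x,y=325,200;c=cv2.resize(t[y:y+32,x:x+32],None,fx=8,fy=8,interpolation=cv2.INTER_CUBIC).astype(int)
def R(m,z,x,y,f=8):
    cs,_=cv2.findContours(m.astype(np.uint8),cv2.RETR_EXTERNAL,cv2.CHAIN_APPROX_NONE)
    for k in sorted(cs,key=cv2.contourArea)[::-1][:2]:
        p=np.array([ray("top",(q[0]+.5)/f-.5+[x,y],z)[:2] for q in k])
        r=cv2.minAreaRect((p*1000).astype(np.float32));print(np.round(r[0],1),np.round(r[1],1),round(r[2],1)); B=cv2.boxPoints(r);print(np.round(B).tolist())
print("thermo");R(c.sum(2)>455,.02,x,y)
x,y=150,120;c=cv2.resize(t[y:y+120,x:x+100],None,fx=4,fy=4,interpolation=cv2.INTER_CUBIC).astype(int)
print("floor");R(c.sum(2)<180,0.0,x,y,4)
print("knob",ray("top",(184,160),.024), "cam",ray("top",(262,185),.8))
E
```

```text
thermo
[458.2 -40.4] [28.4 34.5] 76.1
[[438.0, -50.0], [472.0, -58.0], [478.0, -31.0], [445.0, -22.0]]
[482.2 -71.1] [ 5.1 12.9] 87.6
[[476.0, -73.0], [489.0, -74.0], [489.0, -69.0], [476.0, -68.0]]
floor
[502.  254.8] [88.3 98. ] 24.6
[[441.0, 281.0], [482.0, 192.0], [563.0, 229.0], [522.0, 318.0]]
[588.4 294.6] [88.4 98.3] 25.0
[[528.0, 320.0], [569.0, 231.0], [649.0, 269.0], [608.0, 358.0]]
knob [0.58514168 0.29669927 0.024     ] cam [0.47301752 0.10936701 0.8       ]
```

Emit:
apply_moves:
  plan:
    - [-0.043,-0.032,0,0,0,0,-1]
    - [-0.043,-0.032,0,0,0,0,-1]
    - [-0.043,-0.032,0,0,0,0,-1]
    - [-0.043,-0.032,0,0,0,0,-1]
    - [-0.043,-0.032,0,0,0,0,-1]
    - [-0.043,-0.032,0,0,0,0,-1]
    - [-0.043,-0.032,0,0,0,0,-1]
    - [-0.043,-0.032,0,0,0,0,-1]

```text
t: 1.1
tcp_pos: [0.4298, 0.2637, 0.2311]
tool_rot: [0.133, 0.991, -0.0, -0.0]
force: [0.3, 1.0, 0.3]
finger_gap: 0.999
gripper_force: 0.0
```

Emit:
apply_moves:
  plan:
    - [-0.0154,-0.0408,0.013,0,0,0,-1]
    - [-0.0154,-0.0408,0.013,0,0,0,-1]
    - [-0.0154,-0.0408,0.013,0,0,0,-1]
    - [-0.0154,-0.0408,0.013,0,0,0,-1]
    - [-0.0154,-0.0408,0.013,0,0,0,-1]
    - [-0.0154,-0.0408,0.013,0,0,0,-1]
    - [-0.0154,-0.0408,0.013,0,0,0,-1]
    - [0,0,0,0,0,-0.055,-1]

```text
t: 2.1
tcp_pos: [0.4581, -0.0416, 0.1393]
tool_rot: [0.107, 0.994, -0.0, -0.0]
force: [-0.4, 0.2, -0.5]
finger_gap: 0.999
gripper_force: 0.0
```

```bash
python3 - <<'E'
from h import *
s=sense();print(s["t"],s["tcp_pos"],s["tool_rot"])
a=cv2.cvtColor(snapshot("top"),cv2.COLOR_RGB2BGR);b=cv2.cvtColor(snapshot("side"),cv2.COLOR_RGB2BGR)
r=lambda im,x,y,w,h:cv2.resize(im[y:y+h,x:x+w],(400,300),interpolation=cv2.INTER_CUBIC)
cv2.imwrite("pics/c2.png",np.hstack([r(a,240,130,200,150),r(b,130,160,200,150)]))
E
```

```text
2.1 [ 0.45813959 -0.04155549  0.13933768] [ 1.07269648e-01  9.94229889e-01 -1.09199345e-04 -3.71860186e-04]
```

View pics/c2.png

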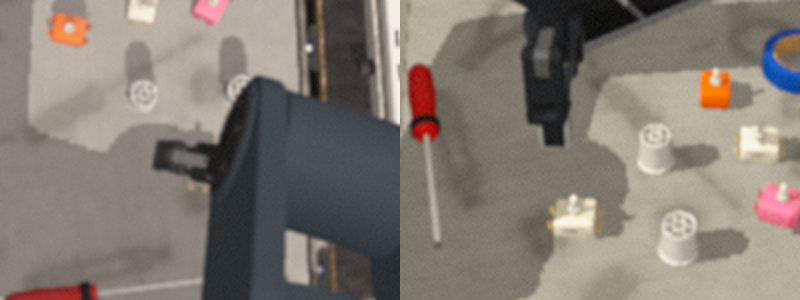

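The close view shows the thermostat (side about (217,269)) standing clear below the open fingers. A side-view ray gives a cross-check.

```bash
python3 - <<'E'
from h import *
print(ray("side",(217,258.5),.038),ray("side",(217.5,262.5),.02), ray("top",(341,214.5),.038))
E
```

```text
[ 0.46020943 -0.04093897  0.038     ] [ 0.46067348 -0.03504456  0.02      ] [ 0.45762124 -0.0366079   0.038     ]
```

Emit:
apply_moves:
  plan:
    - [0,0.001,0.025,0,0,0,-1]
    - [0,0,0.025,0,0,0,-1]
    - [0,0,0.025,0,0,0,-1]
    - [0,0,0.025,0,0,0,-1]
    - [0,0,0.018,0,0,0,-1]
    - [0,0,0.012,0,0,0,-1]
    - [0,0,0.005,0,0,0,-1]
    - [0,0,0,0,0,0,-1]

```text
t: 3.2
tcp_pos: [0.4581, -0.0376, 0.0054]
tool_rot: [0.106, 0.994, -0.0, 0.0]
force: [-0.5, 0.1, -0.3]
finger_gap: 1.003
gripper_force: 0.0
```

Emit:
apply_moves:
  plan:
    - [0,0,0,0,0,0,1]
    - [0,0,0,0,0,0,1]
    - [0,0,0,0,0,0,1]
    - [0,0,0,0,0,0,1]
    - [0,0,0,0,0,0,1]
    - [0,0,0,0,0,0,1]
  force: 35

```text
t: 3.95
tcp_pos: [0.4582, -0.0378, 0.0058]
tool_rot: [0.106, 0.994, -0.0, 0.0]
force: [-0.6, -0.3, 4.6]
finger_gap: 0.34
gripper_force: 35.4
```

Emit:
apply_moves:
  plan:
    - [0,0,-0.005,0,0,0,1]
    - [0,0,-0.015,0,0,0,1]
    - [0,0,-0.025,0,0,0,1]
    - [0,0,-0.025,0,0,0,1]
    - [0,0,-0.02,0,0,0,1]
    - [0,0,-0.01,0,0,0,1]
    - [0,0,0,0,0,0,1]

```text
t: 4.82
tcp_pos: [0.4583, -0.0378, 0.1061]
tool_rot: [0.106, 0.994, -0.0, 0.001]
force: [-0.5, 1.0, -0.7]
finger_gap: 0.341
gripper_force: 34.7
```

```bash
python3 - <<'E'
from h import *
from scipy.spatial.transform import Rotation as Ro
s=sense();R=Ro.from_quat(s["tool_rot"]).as_matrix();p=np.array(s["tcp_pos"]);print(s["t"],p,s["force"],s["finger_gap"],s["q"])
print("tool-frame shift to tray",R.T@(np.array([.502,.2548,p[2]])-p),"y axis deg",np.degrees(np.arctan2(R[1,1],R[0,1])))
b=cv2.cvtColor(snapshot("side"),cv2.COLOR_RGB2BGR)
cv2.imwrite("pics/c3.png",cv2.resize(b[150:300,130:330],(600,450),interpolation=cv2.INTER_CUBIC))
E
```

```text
4.825 [ 0.45829338 -0.03779059  0.10611697] [-0.48798879  0.97652412 -0.70067713] 0.34078038313683007 [-3.26066718e-01  5.27394924e-01  1.95479885e+00  5.02397367e-06
  6.57618839e-01 -1.68509806e+00]
tool-frame shift to tray [ 1.87691954e-02  2.95240969e-01 -9.22354446e-05] y axis deg 77.86652248486187
```

View pics/c3.png

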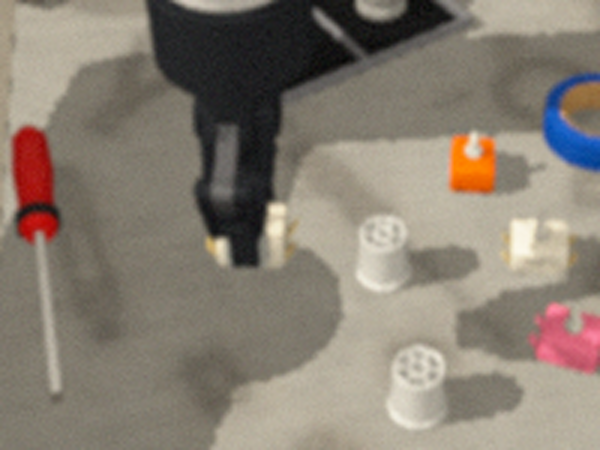

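The crop shows the thermostat held level between the pads at about (250,240), well clear of everything, with the spare still in place. Now to the tray.

Emit:
apply_moves:
  plan:
    - [0.0023,0.0369,0,0,0,0,1]
    - [0.0023,0.0369,0,0,0,0,1]
    - [0.0023,0.0369,0,0,0,0,1]
    - [0.0023,0.0369,0,0,0,0,1]
    - [0.0023,0.0369,0,0,0,0,1]
    - [0.0023,0.0369,0,0,0,0,1]
    - [0.0023,0.0369,0,0,0,0,1]
    - [0.0027,0.0369,0,0,0,0,1]

```text
t: 5.88
tcp_pos: [0.5009, 0.2558, 0.1039]
tool_rot: [0.106, 0.994, -0.001, -0.001]
force: [0.2, -0.2, -0.3]
finger_gap: 0.337
gripper_force: 34.7
```

Emit:
apply_moves:
  plan:
    - [0,0,0,0,0,-0.161,1]
    - [0,0,0,0,0,-0.161,1]
    - [0,0,0,0,0,-0.161,1]
    - [0,0,0,0,0,-0.161,1]
    - [0,0,0.025,0,0,0,1]
    - [0,0,0.02,0,0,0,1]
    - [0,0,0,0,0,0,1]

```text
t: 6.75
tcp_pos: [0.4996, 0.2542, 0.0579]
tool_rot: [-0.214, 0.977, -0.0, -0.003]
force: [-0.0, -0.2, -0.7]
finger_gap: 0.339
gripper_force: 34.8
```

```bash
python3 - <<'E'
from h import *
s=sense();print(s["t"],s["tcp_pos"],s["tool_rot"],s["finger_gap"])
a=cv2.cvtColor(snapshot("top"),cv2.COLOR_RGB2BGR);b=cv2.cvtColor(snapshot("side"),cv2.COLOR_RGB2BGR)
r=lambda im,x,y,w,h:cv2.resize(im[y:y+h,x:x+w],(400,300),interpolation=cv2.INTER_CUBIC)
cv2.imwrite("pics/c4.png",np.hstack([r(a,130,110,160,120),r(b,170,90,160,120)]))
E
```

```text
6.75 [0.49961083 0.25419227 0.05785702] [-2.14351062e-01  9.76751924e-01 -1.83169353e-04 -3.04424482e-03] 0.3389133284423221
```

View pics/c4.png

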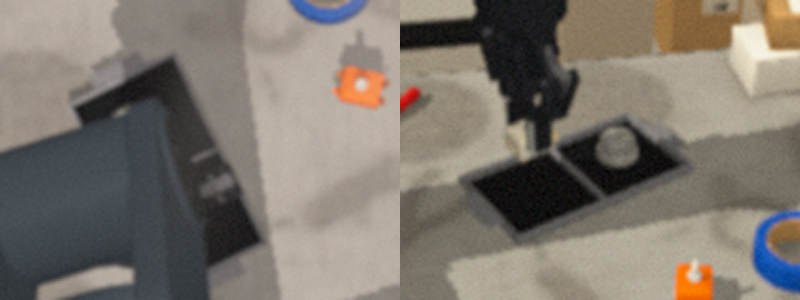

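The view shows the part in the jaws above the empty compartment, and the knob undisturbed at right in the side view. I'll lower, then let go with only partial opening so the fingers stay clear of the walls.

Emit:
apply_moves:
  plan:
    - [0,0,0.016,0,0,0,1]
    - [0,0,0.014,0,0,0,1]
    - [0,0,0.01,0,0,0,1]
    - [0,0,0.006,0,0,0,1]
    - [0,0,0.004,0,0,0,1]
    - [0,0,0.0015,0,0,0,1]
    - [0,0,0,0,0,0,1]

```text
t: 7.72
tcp_pos: [0.5018, 0.2549, 0.009]
tool_rot: [-0.214, 0.977, 0.0, 0.0]
force: [-0.2, -0.1, 0.4]
finger_gap: 0.343
gripper_force: 34.8
```

Emit:
apply_moves:
  plan:
    - [0,0,0.0015,0,0,0,1]
    - [0,0,0.001,0,0,0,1]
    - [0,0,0,0,0,0,1]

```text
t: 8.1
tcp_pos: [0.5016, 0.2549, 0.0063]
tool_rot: [-0.214, 0.977, 0.0, -0.0]
force: [-0.2, -0.2, -1.4]
finger_gap: 0.341
gripper_force: 34.8
```

Emit:
apply_moves:
  plan:
    - [0,0,0,0,0,0,0.15]
    - [0,0,0,0,0,0,-0.1]
    - [0,0,0,0,0,0,-0.1]
    - [0,0,0,0,0,0,-0.1]

```text
t: 8.6
tcp_pos: [0.5017, 0.2549, 0.0063]
tool_rot: [-0.214, 0.977, -0.0, 0.0]
force: [-0.4, -0.3, -0.6]
finger_gap: 0.551
gripper_force: 0.0
```

Emit:
apply_moves:
  plan:
    - [0,0,-0.01,0,0,0,-0.1]
    - [0,0,-0.02,0,0,0,-0.1]
    - [0,0,-0.03,0,0,0,-0.1]
    - [0,0,-0.04,0,0,0,-0.1]
    - [0,0,-0.04,0,0,0,-0.1]
    - [0.04,-0.02,0,0,0,0,-0.1]
    - [0.05,-0.02,0,0,0,0,-0.1]
    - [0.03,0,0,0,0,0,-0.1]

```text
t: 9.6
tcp_pos: [0.4074, 0.1668, 0.147]
tool_rot: [-0.214, 0.977, -0.0, -0.0]
force: [0.5, -0.2, 0.9]
finger_gap: 0.554
gripper_force: 0.0
```

```bash
python3 - <<'E'
from h import *
a=cv2.cvtColor(snapshot("top"),cv2.COLOR_RGB2BGR);b=cv2.cvtColor(snapshot("side"),cv2.COLOR_RGB2BGR)
r=lambda im,x,y,w,h:cv2.resize(im[y:y+h,x:x+w],(400,300),interpolation=cv2.INTER_CUBIC)
cv2.imwrite("pics/c5.png",np.hstack([r(a,130,110,160,120),r(b,170,90,160,120)]))
E
```

```text
(no output)
```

View pics/c5.png

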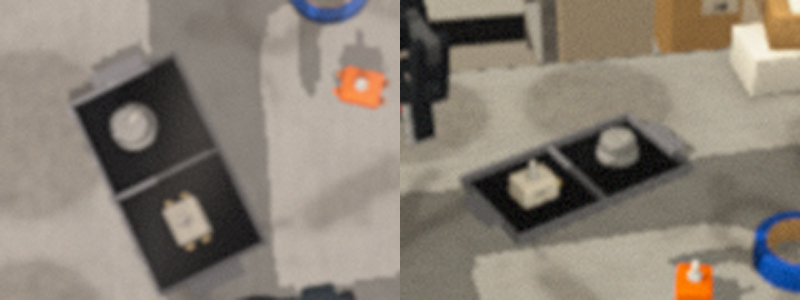

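The thermostat stands upright in its compartment (top about (205,198)), and the knob is untouched at (184,160). The gripper is clear of both.

```bash
python3 -c "
from station import *
print(sign_off())"
```

```text
the job is handed in; nothing more can be done
None
```

Job handed in at about 10 s of the 32 s allowed: the missing thermostat stands upright in the tray's empty compartment, with the knob already in the tray and the spare thermostat on the bench left untouched.

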